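Shut the filter test chamber and hold the leak probe on its lid

ROBOT

A 7-joint arm with a two-finger parallel gripper is mounted at the origin on the work surface. World frame = base frame: x ahead of the robot, y to its left, z up, the work surface at z = 0. Lengths are in mm, angles in rad, forces in N, time in s.
With the tool pointing down it reaches from about 425 to 950 mm from the base axis. Payload 4.7 kg.
Tool frame: the origin (TCP) lies on the centre line of the jaws, within the pads' length; the fingertips stand 22 mm ahead of it and the grasp point (between the pads) lies 3 mm ahead of it; z points along the fingers, y is the line along which they close (so a half turn about z gives the same grasp; the last joint's range is limited). The gripper opens to 85 mm and grips with 20 to 120 N. Pads are 22 mm wide; open, the fingers measure 114 mm over their backs; the gripper's body (76 mm by 85 mm) begins 54 mm behind the grasp point. The pads swing forward as they close: fully open they stand 13 mm farther back than shut.
Start: joints at [-1.149, 0.469, -0.049, 1.532, 0.024, 1.141, -0.082], TCP at [294.052, 607.601, 253.335] pointing down, gripper open.
Joint ranges: [-2.59, 2.59], [-0.33, 1.99], [-1.39, 1.29], [0.1, 2.45], [-1.04, 4.18], [0.21, 1.99], [-2.66, 2.66]. Speed limits (rad/s): [2.57, 2.57, 3.14, 3.14, 3.14, 3.14, 3.14].

INTERFACE

Orientations are given as a unit quaternion [w, x, y, z].
In Python, from cell import env gives the robot as it stands.
- The arm moves only by the tool apply_moves, never from a script. Its argument "deltas" is a list that holds one entry, the list of rows, each a list of 5 numbers: the shift along the tool's x, y, z normalised to -1 to 1, where 1 is 0.4 m, then the turn about the tool's z normalised to -1 to 1, where 1 is 45 degrees, then the closure, from -1 (fully open) to 1 (shut), so that 0 is half open. In form: [[[dx, dy, dz, roll, jaw], ...]]. A call has 1 to 5 rows; each row shifts and turns the commanded pose from where the row before left it, along the tool's axes as they then stand; what a row does not reach is not made up. A row lasts 1/8 s, in which the tool goes at most 62.5 mm and 10.7 degrees, less where a joint would pass 70% of its speed; a pose out of reach is approached as far as the arm can. A call with a number of a shift or a turn outside -1 to 1 is refused whole. A call with a gripper value outside its range is refused whole. The fingers move at their own pace and stop on an object; the grip force is fixed at half the most. Time passes only in rows, so rows that do not move let the fingers close. It gives the time, the measured TCP pose, the force, the opening and the grip force at its end, in the units of the state.
- env.get_obs(): the state, without advancing time (a new reading comes with each control period).
- env.read_camera(name): name is "scene" or "top"; returns the picture (400x640x3 uint8, red, green, blue); there is no depth.
- env.camera_info(name): a dict with "fx", "fy", "cx", "cy" (pixels), "cam_to_world" (4x4, takes a point from camera to world coordinates). Camera axes: x right, y down, z forward; pixel columns grow to the right and rows downward; lengths in mm; the calibration is good to about 2 mm. A picture is of the moment at which its call begins. camera_info takes no time and is no camera call.
- env.sign_off(): hands the job in; it is judged then, once.
The state is a dict: "time": time; "joints": joint angles; "joint_vel": joint speeds; "joint_torque": joint torques, N m; "position": TCP position; "orientation": TCP orientation; "contact_force": force on the tool from outside, world axes, zero at the start; "ft_torque": the same for the moment, N m; "opening": finger opening in mm; "grip_force": force on a finger pad.
Only numpy, scipy, OpenCV 4.12 (cv2) and the standard library are available. Lean on these libraries where they do the work, as an engineer would, in place of code of your own. Each camera call takes 0.05 s, during which the arm holds its last target. There are 200 camera calls.

TASK

Shut the sloping lid of the steel filter test chamber fully, then take the leak probe out of its stand and put its sprung tip on the round pad of the lid, with the probe square to the sloping lid. Press lightly, until the tip is pushed in about half-way and never hard, and finish while still holding the probe there like that; leave the flask, the clamp ring and the jar where they are.

Things in the scene. Friction and masses are not known exactly. Their poses are not given: they have to be found in the camera images.
- chamber: Fixed steel filter test chamber, open under its lid: 150 deep (x) by 160 wide (y), front wall 60 high, top edges rising at 0.35 rad to 115 at the back; behind that a valve block 40 deep and 112 high, its back face at x = 115, with pipe stubs out to 110 either side. Origin: centre of the underside of the 150 x 160 part, on the table. Axes: x from the low front to the hinge at the back, y along the width, z up.
- lid_hinge (a point): Point on the lid's hinge line, mid-width, at the high back edge of the chamber (75 behind the chamber's origin and 115 up). The axes turn with the lid: x lies in the lid and points from its free edge to the hinge, y is the hinge line, z is square to the lid's outer face. The lid is a steel plate 178 long (from x = -178, a lip that overhangs the front by about 18, to x = 0), 160 wide and 6 thick (z = 0 to 6).
- lid (a joint): Lid angle in rad: 0 shut (lying on the chamber, sloping down to the front at 0.35 rad), growing as its free edge swings up and back, at most 1.5. The stiff hinge (about 0.45 N m of friction, 0.35 kg lid) stays where it is left; starts 0.85 to 1.25, so that its outer face looks up and back and can be pressed down from above near the free edge with 3 to 6 N.
- spot (a point): Centre of the top of the round pad on the lid's outer face: a dark steel disc 32 across, 3 high with a thin bright ring on it, at x = -85, y = +38 in the lid's axes (lid_hinge). Axes as the lid's: z square to the lid, outwards. A square 30 mm pad, also 3 high, lies mirrored at y = -38: not that one.
- probe_grip (a point): Point on the axis of the probe, in the middle of its grip, 122 above the end of the free tip. The probe (about 120 g, varying) is an upright round white plastic wand 158 long: below, a steel ball-ended tip (10 ball, 8 rod) that sticks out 18; body 22 across; a collar 36 across from 80 to 86 above the tip's end, which rests on the stand's rim; above it the grip, 24 across, from 86 to 158. z points along the probe away from the tip (up in the stand).
- probe_tip (a joint): How far the probe's sprung tip is pushed in, m: 0 free to 0.012 fully in (hard stop). The push is 0.8 N at 0 and grows by 0.4 N per mm (3.2 N half-way).
- tip (a point): The end of the probe's ball tip, 122 below probe_grip along the probe's axis while the tip is free; it moves with the tip. Axes as the probe's.
- stand: Fixed steel stand: upright tube 36 outside, 28 inside, on a disc 76 across; its rim is 90 above the table. The probe hangs in it by its collar, tip down, and is drawn straight up (80 to be clear). Origin: centre of the underside.
- flask: Bystander: glass bottle 60 across, 150 high; origin at the centre of its underside.
- clamp_ring: Bystander: steel ring 64 across, 14 high; origin at the centre of its underside.
- jar: Bystander: white plastic jar 56 across, 60 high; origin at the centre of its underside.
Mind the look-alikes: they are no part of the job. Of the things that look like the part that bears probe_grip, the middle-sized one is meant.

How it is judged (in metres and radians):
On the way, in this order (a step that is already met when the one before it is completed fails the run):
1. the lid is shut while the probe is still in its stand (value of joint lid below 0.03 rad and horizontal distance between probe_grip and stand below 0.03 m), for 0.2 s.
2. the probe is drawn out of the stand and held clear, with the lid still shut (value of joint lid below 0.04 rad and height (world z) of tip above 0.09 m and contact force between the fingers and probe above 1 N), for 0.1 s.
At the end, for the whole second after the job is handed in: The lid is shut (within 0.03 rad); the robot, still holding the probe at rest, keeps its tip on the round pad (within 12 mm of its centre), square to the lid within 0.17 rad, pushed in 2 to 10.5 mm with 0.8 to 8 N, through the last second, clear of the stand (value of joint lid below 0.03 rad and contact force between probe_tip and lid between 0.8 and 8 N and value of joint probe_tip between 0.002 and 0.0105 m and distance between tip and spot below 0.012 m and angle between the z axis of tip and the z axis of spot, either way round below 0.17 rad and contact force between the fingers and probe above 1 N and contact force between probe and stand below 0.1 N and linear speed of probe below 0.02 m/s); the arm keeps its last pose, push and grip.
It fails at once if the probe is pressed hard (over 15 N) on the lid or the chamber (contact force between probe and lid above 15 N or contact force between probe and chamber above 15 N).
It fails at once if the flask is disturbed (moved over 25 mm) (distance of flask from where it was at the start of the episode above 0.025 m).
It fails at once if the clamp ring is disturbed (moved over 25 mm) (distance of clamp_ring from where it was at the start of the episode above 0.025 m).
It fails at once if the jar is disturbed (moved over 25 mm) (distance of jar from where it was at the start of the episode above 0.025 m).
It also fails if it takes over 64 s, if anything falls off the work surface, if the arm or the gripper's body presses on something with over 40 N, if the wrist force passes 120 N, or if a joint passes its speed limit or range.

## Working session

There is one attempt and no reset: what is moved stays moved. The work goes in short steps, Python scripts to look and compute and a tool call to move; the robot and the scene stay as the last step left them, time stands still between calls to the robot, and variables do not carry over. Pictures are saved under pics/ and viewed, at most 10 in all, crops included, and the job is handed in when it is done.

Besides the shell and the picture viewer there is one more tool, called after "Call:" as name(argument=value, ...), one argument or row to a line, values as JSON. apply_moves: Moves the arm, as the interface text tells. Scaled input: -1 to 1 covers 0.4 m each way for a shift and 45 degrees each way for a turn. Its arguments: {"type":"object","properties":{"deltas":{"type":"array","items":{"type":"array","items":{"type":"array","items":{"type":"number","minimum":-1,"maximum":1}}}}},"required":["deltas"]}

```bash
mkdir -p pics
python3 - <<'E'
from cell import env
import cv2
for n in("scene","top"):
    cv2.imwrite(f"pics/{n}0.png",env.read_camera(n)[:,:,::-1]); c=env.camera_info(n); print(n,c)
print(env.get_obs())
E
```

```text
scene {'fx': 448.7660130990986, 'fy': 448.7660130990986, 'cx': 326.9806724879117, 'cy': 193.727920421413, 'cam_to_world': array([[-8.61592507e-01,  3.73964162e-01, -3.43233385e-01,
         1.00476126e+03],
       [ 5.07600536e-01,  6.34471703e-01, -5.82912818e-01,
         7.51244218e+02],
       [-2.16633450e-04, -6.76458767e-01, -7.36480475e-01,
         1.04151153e+03],
       [ 0.00000000e+00,  0.00000000e+00,  0.00000000e+00,
         1.00000000e+00]])}
top {'fx': 366.4942864119583, 'fy': 366.4942864119583, 'cx': 318.86434321292637, 'cy': 202.27105901940126, 'cam_to_world': array([[ 1.76756351e-02, -9.81738112e-01,  1.89414497e-01,
         3.34720320e+02],
       [-9.99815590e-01, -1.59326588e-02,  1.07208122e-02,
        -1.67610949e+01],
       [-7.50715337e-03, -1.89569064e-01, -9.81838690e-01,
         1.35746126e+03],
       [ 0.00000000e+00,  0.00000000e+00,  0.00000000e+00,
         1.00000000e+00]])}
{'time': 0.1, 'joints': array([-1.14890123,  0.46937943, -0.04861445,  1.53358796,  0.02411657,
        1.14096392, -0.08230979]), 'joint_vel': array([ 0.00063796, -0.00168516,  0.00053494, -0.00320083, -0.00120921,
        0.00057382, -0.00084324]), 'joint_torque': array([ 1.07009750e-03, -5.11513638e+01, -4.67464468e-02, -2.38389766e+01,
        1.07727537e-02,  4.40764343e-03,  5.11705153e-06]), 'position': array([293.8539486 , 607.14374653, 252.34809487]), 'orientation': array([-1.63503861e-04,  2.23472425e-01,  9.74709858e-01, -8.60794231e-04]), 'contact_force': array([-0.18161862,  0.31394761,  0.12501214]), 'ft_torque': array([-0.07415946,  0.00205741, -0.04525213]), 'grip_force': 0.0, 'opening': 85.11709984165833}
```

View pics/scene0.png

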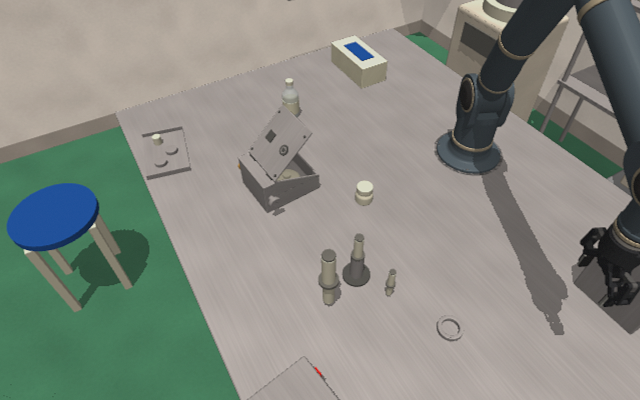

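View pics/top0.png

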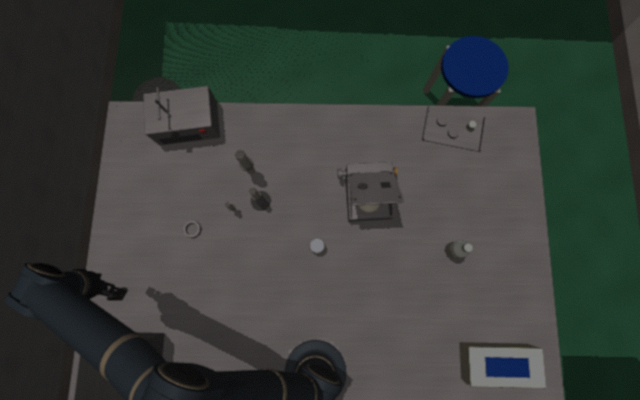

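Middle-sized candidate looks like the one at scene (358,255), standing in the dark disc-based stand. The others are a larger one at (328,275) and a smaller one at (391,280). I'll check this in a close crop, together with the chamber.

Run:
```python
import cv2,numpy as np
s=cv2.imread("pics/scene0.png");t=cv2.imread("pics/top0.png")
a=cv2.resize(s[100:220,230:330],None,fx=4,fy=4,interpolation=2); b=cv2.resize(s[220:310,310:410],None,fx=4,fy=4,interpolation=2)
c=np.hstack([a,np.vstack([b,np.zeros((120,400,3),np.uint8)])]); cv2.imwrite("pics/c1.png",c)
a=cv2.resize(t[150:260,220:420],None,fx=4,fy=4,interpolation=2); cv2.imwrite("pics/c2.png",a)
```

```text
(no output)
```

View pics/c1.png

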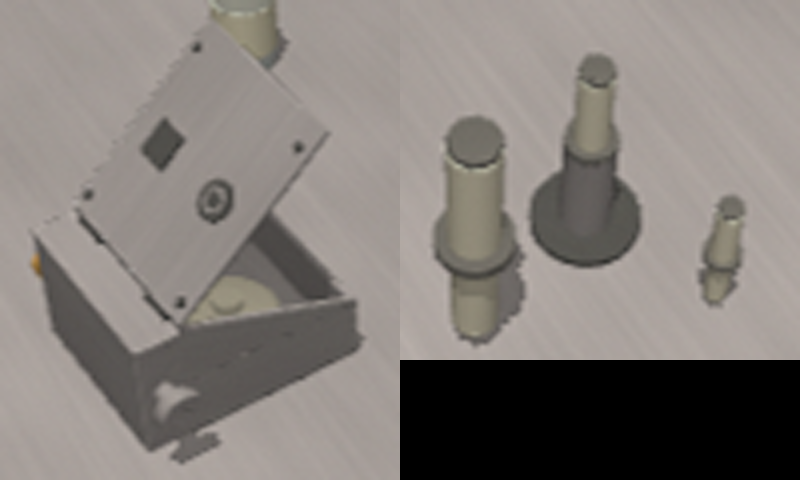

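View pics/c2.png

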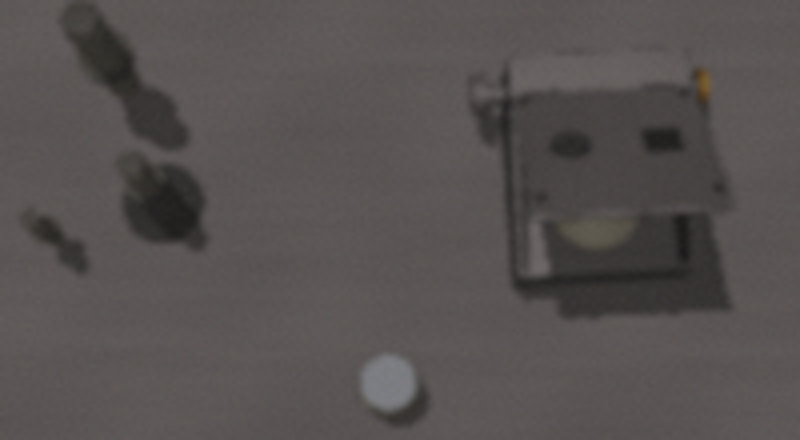

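The close crop shows the middle probe hanging in its stand: top centre at scene about (359.5,237), disc at about (356,273.5). The other two stand loose. The lid's round pad is at scene (283.7,150), with the square pad at (270.7,136). Next I fit the chamber pose and lid angle.

```bash
cat > h.py <<'E'
from cell import env
import numpy as np
from scipy.optimize import least_squares
I={n:env.camera_info(n) for n in("scene","top")}
def proj(n,P):
    c=I[n];M=np.linalg.inv(c["cam_to_world"]);q=M[:3,:3]@P+M[:3,3]
    return np.array([c["fx"]*q[0]/q[2]+c["cx"],c["fy"]*q[1]/q[2]+c["cy"]])
def ray(n,uv,z):
    c=I[n];R=c["cam_to_world"];d=R[:3,:3]@[(uv[0]-c["cx"])/c["fx"],(uv[1]-c["cy"])/c["fy"],1];o=R[:3,3]
    return o+d*(z-o[2])/d[2]
def ch(p,yaw,P):
    c,s=np.cos(yaw),np.sin(yaw);return np.array([p[0]+c*P[0]-s*P[1],p[1]+s*P[0]+c*P[1],P[2]])
def lid(th,P):
    a=.35-th;c,s=np.cos(a),np.sin(a)  # lid x=(c,0,s) z=(-s,0,c)
    return np.array([75+c*P[0]-s*P[2],P[1],115+s*P[0]+c*P[2]])
E
python3 - <<'E'
from h import *
S=lambda x,y:("scene",((x+.5)/4-.5+230,(y+.5)/4-.5+100)); T=lambda x,y:("top",((x+.5)/4-.5+220,(y+.5)/4-.5+150))
C=[(S(150,450),(115,80,0)),(S(133,353),(115,80,112)),(S(35,232),(115,-80,112)),(S(360,345),(-75,80,0)),(S(357,300),(-75,80,60)),(T(510,55),(115,80,112)),(T(690,48),(115,-80,112))]
L=[(S(215,200),(-85,38,9)),(S(163,144),(-85,-38,9)),(S(328,132),(-178,80,6)),(S(212,22),(-178,-80,6)),(T(571,144),(-85,38,9)),(T(662,138),(-85,-38,9)),(T(520,213),(-178,80,6)),(T(733,207),(-178,-80,6))]
def f(q):
    r=[proj(o[0],ch(q[:2],q[2],P))-o[1] for o,P in C]+[proj(o[0],ch(q[:2],q[2],lid(q[3],P)))-o[1] for o,P in L]
    return np.ravel(r)
r=least_squares(f,[550,-150,0,1],loss="soft_l1",x_scale=[100,100,1,1]);print(r.x);print(f(r.x).reshape(-1,2).round(1))
q=r.x
print("hinge",ch(q[:2],q[2],(75,0,115)),"spot shut",ch(q[:2],q[2],lid(0,(-85,38,9))),"edge",ch(q[:2],q[2],lid(q[3],(-178,0,6))),"d100",ch(q[:2],q[2],lid(q[3],(-140,0,6))))
# probe
pts=[("scene",(359.2,236.7),168),("scene",(358.5,254.3),93),("scene",(355.9,273.4),8),("top",((135+.5)/4+219.5,(165+.5)/4+149.5),168),("top",((164+.5)/4+219.5,(203+.5)/4+149.5),8)]
for n,uv,z in pts: print(ray(n,uv,z).round(1))
for n,uv,z in [("top",(317.3,246),60),("scene",(364,186),60),("top",(467,248),150),("top",(192.5,229),14)]: print("by",ray(n,uv,z).round(0))
E
```

```text
[ 6.06752958e+02 -1.83308159e+02  5.38995428e-02  1.08134598e+00]
[[-0.4  1. ]
 [-0.1 -0.1]
 [-0.4 -1.7]
 [-0.3  2. ]
 [ 0.2 -0.1]
 [-0.9 -0.2]
 [-0.6 -0.2]
 [ 0.1 -0.3]
 [ 0.3 -0.5]
 [ 0.1 -0.5]
 [ 0.4 -1.7]
 [-0.7 -0.6]
 [-0.4  0.1]
 [ 2.   0.4]
 [ 0.2  0. ]]
hinge [ 681.64404091 -179.26765054  115.        ] spot shut [ 596.78452634 -145.79070908   94.30804078] edge [ 553.35669475 -186.18898368  238.34687658] d100 [ 581.59811518 -184.66530823  212.96773977]
[602.2 221.7 168. ]
[600.  222.3  93. ]
[603.8 223.3   8. ]
[599.3 215.  168. ]
[598.8 217.    8. ]
by [428.   0.  60.]
by [435.   4.  60.]
by [ 423. -490.  150.]
by [486. 463.  14.]
```

Fit residuals are about 1 px and the sizes agree. The chamber is at (607,-183) with yaw 0.054 and lid angle 1.08; the stand is at about (601,220). Next: raise, roll so the tool's y runs along the hinge line, close the fingers and go above the lid.

Call:
apply_moves(
  deltas=[
    [[0,0,-0.09,-0.214,1],[0,0,-0.09,-0.214,1],[0,0,-0.09,-0.214,1],[-0.04,-0.1345,0,0,1],[-0.04,-0.1345,0,0,1]],
  ],
)

```text
time: 0.72
position: [332.0, 500.7, 361.0]
orientation: [-0.0, -0.027, 1.0, -0.0]
contact_force: [1.2, -0.7, 0.5]
opening: -0.3
grip_force: 0.0
```

Call:
apply_moves(
  deltas=[
    [[-0.04,-0.1345,0,0,1],[-0.04,-0.1345,0,0,1],[-0.04,-0.1345,0,0,1],[-0.04,-0.1345,0,0,1],[-0.04,-0.1345,0,0,1]],
  ],
)

```text
time: 1.35
position: [426.2, 235.5, 361.1]
orientation: [-0.0, -0.027, 1.0, -0.0]
contact_force: [0.8, -0.6, -0.4]
opening: 0.3
grip_force: 0.0
```

Call:
apply_moves(
  deltas=[
    [[-0.04,-0.1345,0,0,1],[-0.04,-0.1345,0,0,1],[-0.04,-0.1345,0,0,1],[-0.04,-0.1345,0,0,1],[-0.04,-0.1345,0,0,1]],
  ],
)

```text
time: 1.98
position: [520.4, -28.5, 361.1]
orientation: [-0.0, -0.027, 1.0, 0.0]
contact_force: [1.3, -0.4, -0.4]
opening: 0.0
grip_force: 0.0
```

Call:
apply_moves(
  deltas=[
    [[-0.04,-0.1345,0,0,1],[-0.04,-0.1345,0,0,1],[-0.04,-0.1345,0,0,1],[0,0,0,0,1]],
  ],
)

```text
time: 2.48
position: [576.2, -190.8, 360.3]
orientation: [-0.001, -0.023, 1.0, -0.001]
contact_force: [-0.6, 1.1, -0.3]
opening: 0.3
grip_force: 0.0
```

Call:
apply_moves(
  deltas=[
    [[0,0.01,0.13,0,1],[0,0,0.1,0,1],[0,0,0.03,0,1],[0,0,0.03,0,1],[0,0,0.03,0,1]],
  ],
)

```text
time: 3.1
position: [577.9, -181.6, 234.6]
orientation: [0.002, -0.027, 1.0, -0.0]
contact_force: [-0.2, 0.4, 2.1]
opening: -0.2
grip_force: 0.9
```

Call:
apply_moves(
  deltas=[
    [[0.007,0,0.04,0,1],[0.007,0,0.04,0,1],[0.007,0,0.04,0,1],[0.007,0,0.04,0,1],[0.007,0,0.04,0,1]],
  ],
)

```text
time: 3.72
position: [562.1, -182.2, 152.0]
orientation: [-0.0, -0.027, 1.0, 0.0]
contact_force: [0.7, -0.2, 1.3]
opening: -0.2
grip_force: 0.7
```

Call:
apply_moves(
  deltas=[
    [[0.007,0,0.03,0,1],[0.007,0,0.03,0,1],[0.007,0,0.02,0,1],[0.007,0,0.015,0,1],[0,0,0.01,0,1]],
  ],
)

```text
time: 4.35
position: [551.1, -182.8, 111.0]
orientation: [-0.0, -0.027, 1.0, 0.0]
contact_force: [0.9, -0.5, 1.5]
opening: 0.2
grip_force: 0.6
```

Call:
apply_moves(
  deltas=[
    [[0,0,0.01,0,1],[0,0,0.005,0,1],[0,0,0.005,0,1],[0,0,0,0,1]],
  ],
)

```text
time: 4.85
position: [551.2, -182.7, 103.0]
orientation: [-0.0, -0.027, 1.0, 0.0]
contact_force: [0.1, -0.1, -0.5]
opening: 0.4
grip_force: 0.0
```

Call:
apply_moves(
  deltas=[
    [[0,0,0.005,0,1],[0,0,0.005,0,1],[0,0,0.005,0,1],[0,0,0,0,1]],
  ],
)

```text
time: 5.35
position: [551.7, -182.8, 98.1]
orientation: [0.0, -0.027, 1.0, 0.0]
contact_force: [-1.1, 1.4, 7.4]
opening: 0.1
grip_force: 3.7
```

Run:
```python
from cell import env
import cv2
s=env.read_camera("scene")[100:220,210:350,::-1]
cv2.imwrite("pics/c3.png",cv2.resize(s,None,fx=4,fy=4,interpolation=2))
```

```text
(no output)
```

View pics/c3.png

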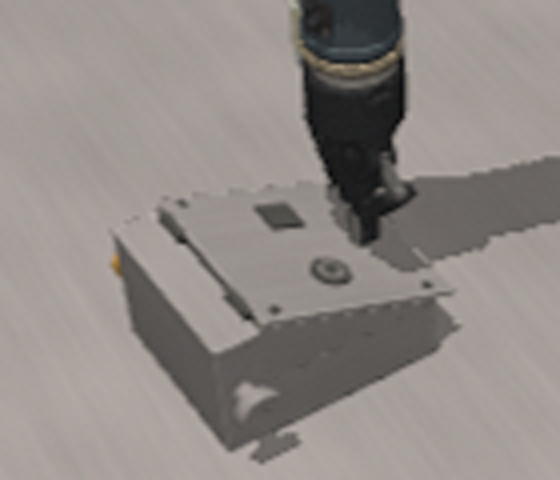

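The lid looks shut, with the round pad at scene about (292,167). I'll press slightly more, then check the pad pixel against the shut model and refine the spot.

Call:
apply_moves(
  deltas=[
    [[0,0,0.005,0,1],[0,0,0,0,1],[0,0,0,0,1]],
  ],
)

```text
time: 5.78
position: [551.8, -182.9, 97.8]
orientation: [0.001, -0.027, 1.0, 0.001]
contact_force: [-5.2, 1.6, 17.5]
opening: -0.1
grip_force: 9.6
```

Run:
```python
from h import *
import cv2
for th in(0,.03,.08):print(th,proj("scene",ch((606.75,-183.3),.0539,lid(th,(-85,38,9)))),proj("scene",ch((606.75,-183.3),.0539,lid(th,(-178,80,6)))))
px=((330.5)/4-.5+210,(270.5)/4-.5+100);print(px,ray("scene",px,94.3),ray("scene",((455.5)/4-.5+210,(292.5)/4-.5+100),59.6),ch((606.75,-183.3),.0539,lid(0,(-178,80,6))))
t=env.read_camera("top");cv2.imwrite("pics/t1.png",t[:,:,::-1])
```

```text
0 [292.80370823 167.02205465] [324.26061928 172.1980696 ]
0.03 [292.92324241 166.35387951] [324.68002044 170.82763301]
0.08 [293.07478449 165.24950872] [325.29071676 168.54967005]
(292.125, 167.125) [ 598.75795861 -146.43695229   94.3       ] [ 511.62914637 -108.26513865   59.6       ] [ 508.31125557 -108.49464327   59.60042655]
```

Lid confirmed shut (edge and pad within 1 px of the shut model). Now lift and go over to the probe.

Call:
apply_moves(
  deltas=[
    [[0,0,-0.05,0,1],[0,0,-0.15,0,1],[0,0,-0.15,0,1],[0,0,-0.15,0,0],[-0.022,0.125,0,0,-0.2]],
  ],
)

```text
time: 6.45
position: [559.0, -137.6, 300.9]
orientation: [0.005, -0.022, 1.0, -0.002]
contact_force: [0.4, 0.9, -0.9]
opening: 35.8
grip_force: 0.0
```

Call:
apply_moves(
  deltas=[
    [[-0.022,0.125,0,0,-0.2],[-0.022,0.125,0,0,-0.2],[-0.022,0.125,0,0,-0.2],[-0.022,0.125,0,0,-0.2],[-0.022,0.125,0,0,-0.2]],
  ],
)

```text
time: 7.08
position: [587.8, 120.9, 294.8]
orientation: [-0.0, -0.027, 1.0, -0.0]
contact_force: [-0.3, -0.5, 1.0]
opening: 51.1
grip_force: 0.0
```

Call:
apply_moves(
  deltas=[
    [[-0.022,0.125,0,0,-0.2],[-0.022,0.125,0,0,-0.2],[0,0,0,0,-0.2],[0,0,0,0,-0.2]],
  ],
)

```text
time: 7.58
position: [600.2, 219.6, 294.6]
orientation: [-0.001, -0.027, 1.0, -0.001]
contact_force: [0.2, -0.6, -0.6]
opening: 51.6
grip_force: 0.0
```

Run:
```python
from cell import env
import cv2,numpy as np
s=env.read_camera("scene")[150:310,300:430,::-1]; t=env.read_camera("top")[140:260,200:300,::-1]
a=cv2.resize(s,None,fx=3.5,fy=3.5,interpolation=2);b=cv2.convertScaleAbs(cv2.resize(t,None,fx=3.4,fy=3.4,interpolation=2),alpha=1.8)
b=np.vstack([b,np.zeros((a.shape[0]-b.shape[0],b.shape[1],3),np.uint8)])
cv2.imwrite("pics/c4.png",np.hstack([a,b])); print(a.shape,b.shape,env.get_obs()["position"])
```

```text
(560, 455, 3) (560, 340, 3) [600.53906366 218.35466135 295.16051856]
```

View pics/c4.png

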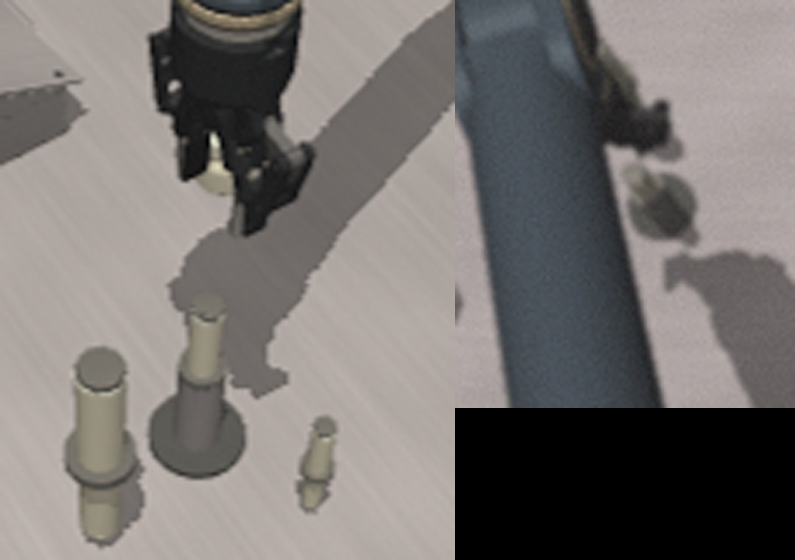

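Fingers hover over the probe (top at scene about (359.4,237.4)) and the neighbours are clear. Descend and grip.

Call:
apply_moves(
  deltas=[
    [[-0.004,0.004,0.13,0,-0.2],[0,0,0.12,0,-0.2],[0,0,0.1,0,-0.2],[0,0,0.05,0,-0.2],[0,0,0,0,-0.2]],
  ],
)

```text
time: 8.3
position: [601.6, 221.0, 134.5]
orientation: [-0.001, -0.026, 1.0, -0.0]
contact_force: [-0.0, -0.3, 1.1]
opening: 51.3
grip_force: 0.0
```

Call:
apply_moves(
  deltas=[
    [[0,0,0,0,0.2],[0,0,0,0,0.4],[0,0,0,0,1],[0,0,0,0,1],[0,0,0,0,1]],
  ],
)

```text
time: 8.93
position: [603.0, 222.0, 137.2]
orientation: [0.001, -0.027, 1.0, 0.0]
contact_force: [-1.4, -2.3, 7.0]
opening: 22.5
grip_force: 58.4
```

Call:
apply_moves(
  deltas=[
    [[0,0,-0.03,0,1],[0,0,-0.06,0,1],[0,0,-0.08,0,1],[0,0,-0.07,0,1],[0,0,0,0,1]],
  ],
)

```text
time: 9.55
position: [603.0, 222.9, 234.2]
orientation: [0.002, -0.027, 1.0, 0.001]
contact_force: [0.0, -0.2, -2.7]
opening: 22.8
grip_force: 58.9
```

Call:
apply_moves(
  deltas=[
    [[0,0,0,0,1],[0,0,0,0,1]],
  ],
)

```text
time: 9.8
position: [601.0, 222.0, 229.8]
orientation: [-0.001, -0.027, 1.0, -0.0]
contact_force: [-0.4, -0.4, -1.4]
opening: 23.0
grip_force: 58.9
```

Run:
```python
from cell import env
import cv2,numpy as np
s=env.read_camera("scene")[130:300,300:430,::-1]
cv2.imwrite("pics/c5.png",cv2.resize(s,None,fx=3.5,fy=3.5,interpolation=2)); o=env.get_obs();print(o["position"],o["contact_force"],o["ft_torque"])
```

```text
[601.1450919  221.98143022 229.89595906] [ 0.22429179  0.038475   -1.36041784] [ 0.06421756  0.00940538 -0.0042212 ]
```

View pics/c5.png

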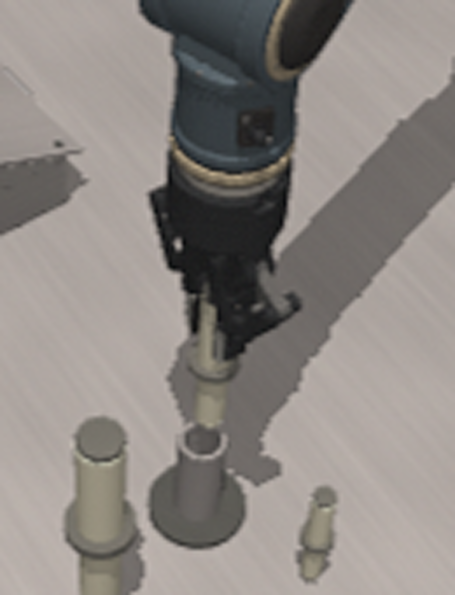

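Probe held about upright just over the stand. The tool can't tilt, so I'll lever the probe against the stand's rim. First lower its lower end back into the bore, then move the tool toward the robot so it pivots between the pads by about 0.35 rad.

Call:
apply_moves(
  deltas=[
    [[0,0,0.03,0,1],[0,0,0.05,0,1],[0,0,0.0325,0,1],[0,0,0,0,1],[0,0,0,0,1]],
  ],
)

```text
time: 10.48
position: [602.0, 221.7, 186.3]
orientation: [-0.0, -0.027, 1.0, -0.0]
contact_force: [0.4, -0.8, -1.9]
opening: 23.0
grip_force: 59.2
```

Call:
apply_moves(
  deltas=[
    [[0.01,0,0,0,1],[0.01,0,0,0,1],[0.01,0,0,0,1],[0,0,0,0,1]],
  ],
)

```text
time: 10.98
position: [591.7, 220.8, 187.7]
orientation: [0.003, -0.026, 1.0, 0.0]
contact_force: [3.7, -2.4, -1.6]
opening: 22.8
grip_force: 59.4
```

Call:
apply_moves(
  deltas=[
    [[0.01,0,0,0,1],[0.01,0,0,0,1],[0.01,0,0,0,1],[0.01,0,0,0,1],[0,0,0,0,1]],
  ],
)

```text
time: 11.6
position: [575.8, 220.1, 187.8]
orientation: [0.003, -0.026, 1.0, 0.0]
contact_force: [5.1, -2.6, -0.3]
opening: 22.9
grip_force: 60.2
```

Call:
apply_moves(
  deltas=[
    [[0.01,0,0,0,1],[0.01,0,0,0,1],[0,0,0,0,1],[0,0,0,0,1]],
  ],
)

```text
time: 12.1
position: [568.3, 219.7, 187.8]
orientation: [0.003, -0.026, 1.0, 0.0]
contact_force: [6.2, -2.3, -1.7]
opening: 22.6
grip_force: 60.5
```

Run:
```python
from cell import env
import cv2,numpy as np
s=env.read_camera("scene")[150:300,300:430,::-1]
cv2.imwrite("pics/c6.png",cv2.resize(s,None,fx=4,fy=4,interpolation=2)); o=env.get_obs();print(o["position"],o["contact_force"],o["ft_torque"])
```

```text
[568.31424891 219.66540729 187.78158773] [ 5.92310392 -2.40941184 -1.72390363] [-0.61793659 -1.60980853 -0.10485025]
```

View pics/c6.png

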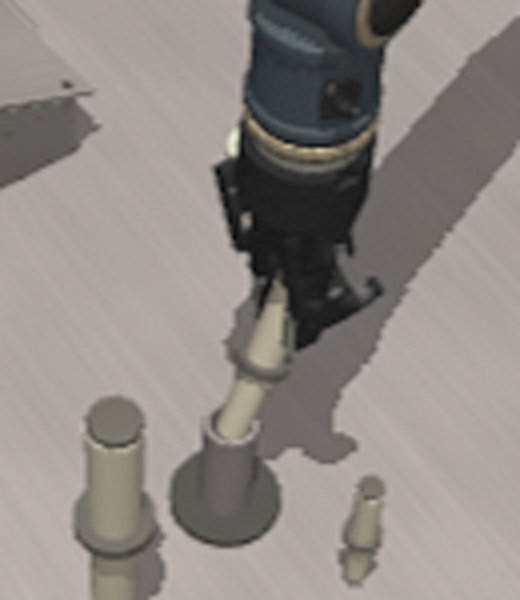

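The probe has pivoted in the grip and leans the right way. Draw it out along its axis and carry it to hover over the round pad, then measure.

Call:
apply_moves(
  deltas=[
    [[0.01,0,-0.03,0,1],[0.02,0,-0.055,0,1],[0.02,0,-0.055,0,1],[0.02,0,-0.055,0,1],[0.02,0,-0.055,0,1]],
  ],
)

```text
time: 12.78
position: [528.3, 219.1, 287.2]
orientation: [-0.001, -0.027, 1.0, 0.001]
contact_force: [-0.4, -1.0, -1.2]
opening: 22.8
grip_force: 60.5
```

Call:
apply_moves(
  deltas=[
    [[0,-0.05,0,0,1],[0,-0.1,0,0,1],[0,-0.12,0,0,1],[0,-0.12,0,0,1],[0,-0.12,0,0,1]],
  ],
)

```text
time: 13.4
position: [539.7, 11.7, 285.2]
orientation: [-0.001, -0.026, 1.0, 0.0]
contact_force: [0.5, -0.1, -0.8]
opening: 22.8
grip_force: 60.5
```

Call:
apply_moves(
  deltas=[
    [[0,-0.12,0,0,1],[0,-0.12,0,0,1],[0,-0.1,0,0,1],[0,-0.06,0,0,1],[0,0,0,0,1]],
  ],
)

```text
time: 14.02
position: [547.7, -148.5, 285.2]
orientation: [-0.001, -0.024, 1.0, -0.0]
contact_force: [0.0, -0.5, -0.7]
opening: 22.9
grip_force: 60.5
```

Lands at (547.7,-148.5). Descend to about z=240 and look.

Call:
apply_moves(
  deltas=[
    [[0,0,0.05,0,1],[0,0,0.04,0,1],[0,0,0.02,0,1],[0,0,0,0,1]],
  ],
)

```text
time: 14.52
position: [549.1, -144.7, 241.6]
orientation: [-0.001, -0.027, 1.0, 0.0]
contact_force: [-1.0, -0.0, -0.7]
opening: 22.9
grip_force: 60.5
```

Run:
```python
from cell import env
import cv2,numpy as np
s=env.read_camera("scene")[90:210,240:340,::-1]; t=env.read_camera("top")[150:240,330:410,::-1]
a=cv2.resize(s,None,fx=5,fy=5,interpolation=2);b=cv2.convertScaleAbs(cv2.resize(t,None,fx=3.75,fy=3.75,interpolation=2),alpha=1.8)
b=np.vstack([b,np.zeros((a.shape[0]-b.shape[0],b.shape[1],3),np.uint8)])
cv2.imwrite("pics/c7.png",np.hstack([a,b])); print(a.shape,b.shape,env.get_obs()["position"])
```

```text
(600, 500, 3) (600, 300, 3) [ 549.7509863  -145.15496628  242.66304692]
```

View pics/c7.png

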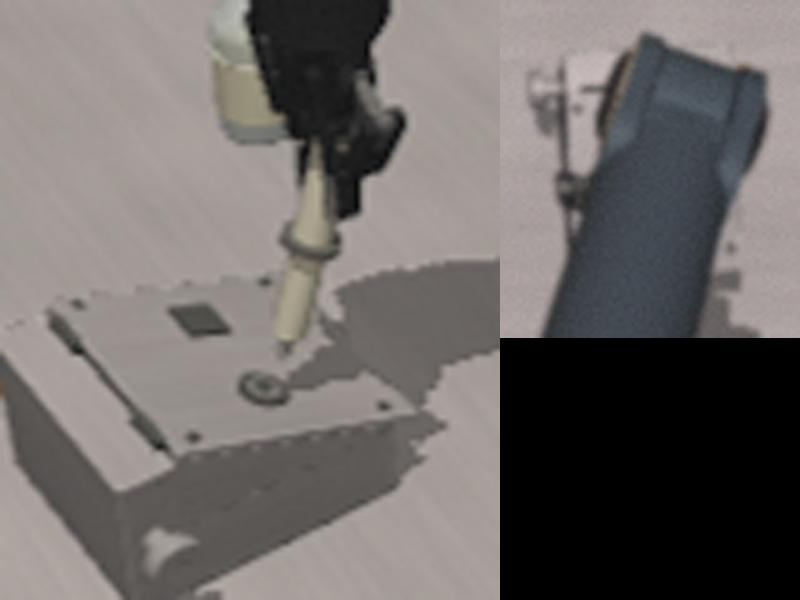

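The tip end is at crop about (286,356), collar centre (310,243), pad centre (264,388). Fit tilt and tip position from these.

Run:
```python
from h import *
px=lambda x,y:np.array([(x+.5)/5-.5+240,(y+.5)/5-.5+90])
g=np.array([549.5,-145.,239.3]);ex=np.array([.9985,.054,0])
obs=[(39,px(310,243)),(104,px(288,341)),(121,px(286,355))]
ax=lambda th:ex*np.sin(th)+np.array([0,0,-np.cos(th)])
f=lambda q:np.ravel([proj("scene",g+(l+q[1])*ax(q[0]))-o for l,o in obs])
r=least_squares(f,[.33,0],x_scale=[.1,10]);print(r.x,r.fun.round(2))
# free lateral bias (camera error) fit
f2=lambda q:np.ravel([proj("scene",g+np.array([0,q[2],0])+(l+q[1])*ax(q[0]))-o for l,o in obs])
r2=least_squares(f2,[.33,0,0],x_scale=[.1,10,10]);print(r2.x,r2.fun.round(2))
for R in(r.x,r2.x): print("tip",g+(122+R[1])*ax(R[0])+[0,R[2] if len(R)>2 else 0,0])
p=px(264,388);print(p,ray("scene",p,94.3))
```

```text
[0.27293396 8.90994165] [ 0.07  0.32  0.32 -1.05 -0.32  0.74]
[ 0.2681029   9.50243121 -0.73089753] [-0.03  0.34  0.33 -1.06 -0.29  0.72]
tip [ 584.73488404 -143.09445795  113.23579858]
tip [ 584.28308173 -143.84978946  112.49546985]
[292.4 167.2] [ 598.19088671 -145.72382434   94.3       ]
```

Tilt is about 0.27–0.33 rad, inside the tolerance about 0.35. Tip is at about (584.5,-143.5,113). Align over the pad, then approach along the normal while watching force.

Call:
apply_moves(
  deltas=[
    [[-0.018,-0.008,0.01,0,1],[-0.005,0,0.01,0,1],[0,0,0,0,1],[0,0,0,0,1]],
  ],
)

```text
time: 15.12
position: [558.8, -148.0, 234.2]
orientation: [-0.0, -0.027, 1.0, 0.0]
contact_force: [0.2, -0.7, -2.3]
opening: 22.5
grip_force: 60.5
```

```bash
cat > f.py <<'E'
from h import *
import cv2
F=[];P=[]
for i in range(8):
    im=env.read_camera("scene");o=env.get_obs();F.append(o["contact_force"]);P.append(o["position"])
print(np.mean(F,0).round(2),np.std(F,0).round(2),np.mean(P,0).round(1),o["time"],o["ft_torque"].round(3))
cv2.imwrite("pics/last.png",im[:,:,::-1])
E
python3 f.py
```

```text
[ 0.02 -0.27 -1.33] [0.43 0.22 0.37] [ 558.8 -147.9  234.4] 15.525 [-0.013  0.002 -0.013]
```

Call:
apply_moves(
  deltas=[
    [[-0.003,0,0.009,0,1],[-0.003,0,0.008,0,1],[0,0,0,0,1],[0,0,0,0,1]],
  ],
)

```text
time: 16.02
position: [561.2, -147.9, 227.4]
orientation: [-0.0, -0.027, 1.0, 0.0]
contact_force: [0.4, 0.5, -1.7]
opening: 22.7
grip_force: 60.5
```

```bash
python3 f.py
```

```text
[ 0.21 -0.06 -1.12] [0.53 0.44 0.53] [ 561.2 -147.8  227.5] 16.425 [-0.015  0.003 -0.02 ]
```

Call:
apply_moves(
  deltas=[
    [[-0.002,0,0.005,0,1],[0,0,0,0,1],[0,0,0,0,1]],
  ],
)

```text
time: 16.8
position: [562.0, -147.8, 225.4]
orientation: [-0.0, -0.027, 1.0, 0.0]
contact_force: [0.3, -0.6, -0.7]
opening: 22.7
grip_force: 60.5
```

```bash
python3 f.py
```

```text
[ 0.18 -0.19 -0.99] [0.47 0.62 0.36] [ 562.  -147.8  225.5] 17.2 [-0.002 -0.     0.02 ]
```

Call:
apply_moves(
  deltas=[
    [[-0.002,0,0.005,0,1],[0,0,0,0,1],[0,0,0,0,1]],
  ],
)

```text
time: 17.58
position: [562.8, -147.7, 223.4]
orientation: [-0.0, -0.027, 1.0, 0.0]
contact_force: [-0.6, -0.0, -1.7]
opening: 22.8
grip_force: 60.5
```

```bash
python3 f.py
```

```text
[ 0.11 -0.25 -1.2 ] [0.48 0.39 0.22] [ 562.8 -147.7  223.5] 17.975 [-0.025 -0.     0.019]
```

Call:
apply_moves(
  deltas=[
    [[-0.002,0,0.005,0,1],[0,0,0,0,1],[0,0,0,0,1]],
  ],
)

```text
time: 18.35
position: [563.6, -147.7, 221.4]
orientation: [-0.0, -0.027, 1.0, 0.0]
contact_force: [0.2, 0.3, -1.5]
opening: 22.7
grip_force: 60.5
```

```bash
python3 f.py
```

```text
[-0.41 -0.13 -1.04] [0.51 0.4  0.49] [ 563.6 -147.7  221.5] 18.75 [0.037 0.024 0.014]
```

Call:
apply_moves(
  deltas=[
    [[-0.002,0,0.005,0,1],[0,0,0,0,1],[0,0,0,0,1]],
  ],
)

```text
time: 19.12
position: [564.3, -147.6, 219.4]
orientation: [-0.0, -0.027, 1.0, 0.0]
contact_force: [0.5, -0.5, -0.4]
opening: 22.6
grip_force: 60.5
```

```bash
python3 f.py
```

```text
[-0.1   0.18 -1.01] [0.39 0.52 0.44] [ 564.4 -147.6  219.5] 19.525 [-0.003  0.031 -0.038]
```

Call:
apply_moves(
  deltas=[
    [[-0.002,0,0.005,0,1],[0,0,0,0,1],[0,0,0,0,1]],
  ],
)

```text
time: 19.9
position: [565.3, -147.7, 217.6]
orientation: [0.0, -0.027, 1.0, 0.0]
contact_force: [-0.4, -0.2, -0.4]
opening: 22.8
grip_force: 60.5
```

```bash
python3 f.py
```

```text
[-0.25 -0.24 -0.03] [0.48 0.69 0.41] [ 565.2 -147.7  217.6] 20.3 [-0.061  0.045 -0.049]
```

Call:
apply_moves(
  deltas=[
    [[-0.002,0,0.005,0,1],[0,0,0,0,1],[0,0,0,0,1]],
  ],
)

```text
time: 20.68
position: [566.0, -147.6, 215.5]
orientation: [-0.0, -0.027, 1.0, 0.0]
contact_force: [-0.3, -0.6, 0.4]
opening: 22.9
grip_force: 60.5
```

```bash
python3 f.py
```

```text
[-0.49 -0.33  0.79] [0.46 0.37 0.59] [ 566.  -147.6  215.5] 21.075 [-0.147  0.107  0.007]
```

Contact at about TCP z 218, now roughly 2 N. Use the last view to check tip against pad.

Run:
```python
import cv2
s=cv2.imread("pics/last.png")[120:190,262:332]
cv2.imwrite("pics/c8.png",cv2.resize(s,None,fx=8,fy=8,interpolation=2))
```

```text
(no output)
```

View pics/c8.png

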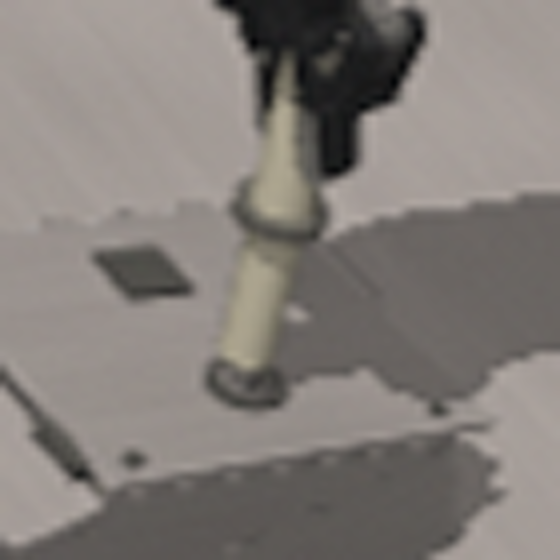

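Probe sits on the round pad: pad centre at crop about (245,382), collar (281,212), body end about (247,361). Fit again.

Run:
```python
from h import *
px=lambda x,y:np.array([(x+.5)/8-.5+262,(y+.5)/8-.5+120])
ex=np.array([.9985,.054,0]);g=np.array([566,-147.6,212.5])
obs=[(39,px(281,212)),(104,px(247.5,361))]
ax=lambda th:ex*np.sin(th)+np.array([0,0,-np.cos(th)])
for dg in ([0,0,0],[0,0,2],[0,2,0],[2,0,0]):
    gg=g+dg
    f=lambda q:np.ravel([proj("scene",gg+(l+q[1])*ax(q[0]))-o for l,o in obs])
    r=least_squares(f,[.33,0],x_scale=[.1,10]);th,s=r.x
    print(dg,r.x.round(3),r.fun.round(2),"tip end",(gg+(119.5+s)*ax(th)).round(1))
print(ray("scene",px(245,382),94.3))
# where the axis meets the pad plane, image-only: extend body line
for th in(.27,.3,.33):
    b=ray("scene",px(247.5,361),94.3+15.5*np.cos(th)); print(th,(b+15.5*ax(th)).round(1))
```

```text
[0, 0, 0] [0.284 7.113] [-0.06  0.37 -0.03 -0.41] tip end [ 601.4 -145.7   91. ]
[0, 0, 2] [0.278 8.999] [-0.14  0.37  0.   -0.43] tip end [ 601.2 -145.7   90.9]
[0, 2, 0] [0.3   5.525] [ 0.16  0.34 -0.11 -0.35] tip end [ 602.9 -143.6   93.1]
[2, 0, 0] [0.263 6.528] [-0.35  0.38  0.08 -0.47] tip end [ 600.7 -145.8   90.8]
[ 598.97198505 -145.61616234   94.3       ]
0.27 [ 603.5 -140.8   94.3]
0.3 [ 603.9 -140.9   94.3]
0.33 [ 604.2 -141.    94.3]
```

Tip is about 4–6 mm off centre, on the hinge side. Lift slightly, correct, and press again.

Call:
apply_moves(
  deltas=[
    [[0.003,0,-0.0125,0,1],[0.0095,-0.005,0,0,1],[-0.001,0,0.006,0,1],[-0.001,0,0.006,0,1],[0,0,0,0,1]],
  ],
)

```text
time: 21.7
position: [561.9, -149.8, 215.5]
orientation: [-0.0, -0.027, 1.0, 0.0]
contact_force: [-0.1, -0.4, 0.1]
opening: 22.6
grip_force: 60.5
```

Call:
apply_moves(
  deltas=[
    [[-0.001,0,0.004,0,1],[-0.001,0,0.003,0,1],[-0.001,0,0.003,0,1],[0,0,0,0,1],[0,0,0,0,1]],
  ],
)

```text
time: 22.32
position: [563.1, -149.7, 211.7]
orientation: [-0.0, -0.027, 1.0, 0.0]
contact_force: [-1.6, 0.1, 1.2]
opening: 23.0
grip_force: 60.6
```

```bash
python3 f.py
```

```text
[-1.17 -0.15  1.57] [0.41 0.61 0.34] [ 563.1 -149.7  211.7] 22.725 [-0.023  0.253  0.004]
```

Normal push is about 3.0 N (tip about 5.6 mm in), directed square to the lid, steady. Hand in.

```bash
python3 -c "
from cell import env
print(env.sign_off())"
```

```text
the job is handed in; nothing more can be done
None
```

I handed the job in after about 23 s of the 64 s allowed; sign-off returned no verdict. The lid is shut and the arm still holds the probe on the round pad, pushing with about 3 N (tip about 5.6 mm in). The probe was about 0.07 rad off square and 4–6 mm off centre at my last image check; I then shifted it about 5 mm toward the centre without re-imaging.

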